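# Lift a populated board off the rework frame with the spatula

### The job

Take the cranked spatula from its rest, slide its blade under the circuit board between the rails of the rework frame, and lift the board off on the blade. Set it down gently, centred and square on the two rails of the open steel rack, the same way round as it lay on the frame, then draw the blade out and lay the spatula back on its rest as you found it. Touch the board only with the spatula, keep it level and never drop it, and do not disturb the spool, the bottle or the jar.

Things in the scene. Friction and masses are not known exactly. Their poses are not given: they have to be found in the camera images.
- spatula: Cranked spatula, 160 g. Origin: under the grip point, level with the blade's underside; x from handle to blade tip, z up. Steel blade x = 50 to 160 mm, 64 mm wide (y), 3 mm thick (z = 0 to 3). Black handle x = -70 to 35 mm, 18 mm wide (y), z = 42 to 66 mm. A thin neck joins them at x = 32 to 56 mm: a board on the blade must stay ahead of x = 58 mm. Balanced within 30 mm of the grip point.
- spatula_grip (a point): Grip point: middle of the spatula's handle section, 54 mm above the blade's underside; grasp across y, from above.
- rest: Fixed grey rest. Origin and axes coincide with the spatula's when that lies home: blade flat on the bench, rear of the handle on the rest. Block x = -68 to -38 mm, 60 mm wide, top at 42 mm; two cheeks up to 56 mm leave a 31 mm wide channel along x for the 18 mm handle.
- board: Green circuit board 120 mm (x) by 110 mm (y), 3 mm thick, with parts on top up to 11 mm tall; bare underneath. Origin: centre of its underside, z up. About 120 g.
- board_end (a point): Middle of the lower edge of the board's far end (60 mm along its x): the end towards the frame's end stops, with the two black sockets; it must point to the rack's +x too.
- frame: Fixed rework frame: low grey box, two knobs on its front (-x), where the blade enters. Origin: centre of its foot. Box 170 (x) by 150 (y) by 22 mm high. Two rails along x, 14 mm wide, centred at y = +-47 mm, tops at 40 mm, end stops at x = 77 to 84 mm rise 10 mm above them. The board lies on the rails near the middle; under it is a passage 80 mm wide, 18 mm high.
- rack: Fixed open steel rack; origin: centre of its foot; front faces its -x. Tray 160 (x) by 150 (y) by 6 mm; two rails along x, 160 mm long, 14 mm wide, centred at y = +-47 mm, tops at 50 mm, on thin posts (10 mm wide). 80 mm wide, 44 mm high free passage between the rails.
- spool: Bystander: white solder spool, 68 mm across, 52 mm tall, standing; origin: centre of its foot.
- flux: Bystander: small bottle with a black cap, 40 mm across, 95 mm tall; origin: centre of its foot.
- tin: Bystander: amber jar with a steel lid, 64 mm across, 65 mm tall; origin: centre of its foot.

How it is judged:
On the way, in this order (a step that is already met when the one before it is completed fails the run):
1. the board is lifted clear of the frame, lying on the spatula (height (world z) of board above 0.06 m and contact force between board and spatula above 0.3 N and contact force between board and frame below 0.02 N), for 0.2 s.
2. the board lies centred and square on the rack's rails, with the blade off it (x of board in the frame of rack between -0.02 and 0.02 m and y of board in the frame of rack between -0.014 and 0.014 m and z of board in the frame of rack between 0.046 and 0.054 m and angle between the x axis of board and the x axis of rack, either way round below 0.15 rad and angle between board's own z axis and vertical below 0.08 rad and x of board_end in the frame of rack above 0.03 m and contact force between board and spatula below 0.02 N and contact force between board and rack above 0.3 N), for 0.2 s.
At the end, for the whole second after the job is handed in: Board flat, still on both rack rails, blade off it: within 20 mm of centre along the rails, 14 mm across, height 4 mm, square to 0.15 rad, same way round, level to 0.08. Spatula still on its rest: within 20 mm along, 15 across, 6 in height, 0.15 rad in direction, level to 0.08 (all of step 2 and x of spatula in the frame of rest between -0.02 and 0.02 m and y of spatula in the frame of rest between -0.015 and 0.015 m and z of spatula in the frame of rest between -0.006 and 0.006 m and angle between the x axis of spatula and the x axis of rest, either way round below 0.15 rad and angle between spatula's own z axis and vertical below 0.08 rad and linear speed of each of board, spatula below 0.02 m/s); the robot touches nothing.
It fails at once if the fingers or arm touch the board (contact force between any of the arm, the fingers and board above 0.3 N).
It fails at once if the board is tipped by more than 0.25 rad (angle between board's own z axis and vertical above 0.25 rad).
It fails at once if the board is dropped or flung (faster than 0.8 m/s) (linear speed of board above 0.8 m/s).
It fails at once if the spool, bottle or jar is moved more than 20 mm or tipped by more than 0.4 rad (distance of any of spool, flux, tin from where it was at the start of the episode above 0.02 m or angle between any of spool, flux, tin's own z axis and vertical above 0.4 rad).
It also fails if it takes over 66 s, if anything falls off the work surface, if the arm or the gripper's body presses on something with over 40 N, if the wrist force passes 120 N, or if a joint passes its speed limit or range.

### The arm

A 6-joint arm with a two-finger parallel gripper is mounted at the origin on the work surface. World frame = base frame: x ahead of the robot, y to its left, z up, the work surface at z = 0. Lengths are in m, angles in rad, forces in N, time in s.
With the tool pointing down it reaches from about 0.35 to 0.975 m from the base axis. Payload 4.9 kg.
Tool frame: the origin (TCP) lies midway between the tips of the shut fingers; the grasp point (between the pads) lies 19 mm behind it; z points along the fingers, y is the line along which they close (so a half turn about z gives the same grasp; the last joint's range is limited). The gripper opens to 85 mm and grips with 20 to 120 N. Pads are 22 mm wide; open, the fingers measure 114 mm over their backs; the gripper's body (76 mm by 85 mm) begins 54 mm behind the grasp point. The pads swing forward as they close: fully open they stand 13 mm farther back than shut.
Start: joints at [-1.255, 0.053, 1.613, -0, 1.476, -0.119], TCP at [0.263, -0.567, 0.208] pointing down, gripper open.
Joint ranges: [-3.01, 3.01], [-1.01, 2.22], [0.06, 2.58], [-1.02, 4.17], [0.09, 2.62], [-3.14, 3.14]. Speed limits (rad/s): [2.57, 2.57, 3.14, 3.14, 3.14, 3.14].

### API

Orientations are given as a unit quaternion [w, x, y, z].
In Python, from plant import state, grab_frame, job_done, cut_out, place_of gives the robot as it stands.
- The arm moves only by the tool jog_arm, never from a script. Its argument "motion" is text: rows parted by semicolons, each of 7 numbers parted by spaces: the opening in per cent of the stroke, from 0 (shut) to 100 (fully open), then the shift along the tool's x, y, z as a fraction of full scale, then the turn, a rotation vector about the tool's x, y, z as a fraction of full scale. A call has exactly 5 rows; each row is the pose to reach, as a shift and turn from the pose commanded when the call began, along the tool's axes at that moment; what a row does not reach only later rows make up. Full scale, the value 1, is 50 cm for a shift and 1.5 rad for a turn. A row lasts 1/8 s, in which the tool goes at most 62.5 mm and 10.7 degrees, less where a joint would pass 70% of its speed; a pose out of reach is approached as far as the arm can. A call with a number of a shift or a turn outside -1 to 1 is refused whole. A call with a gripper value outside its range is refused whole. The fingers move at their own pace and stop on an object; the grip force is fixed at half the most. Time passes only in rows, so rows that repeat a pose let the fingers close, or fill a call up. It gives the time, the measured TCP pose, the force, the opening and the grip force at its end, in the units of the state.
- state(): the state, without advancing time (a new reading comes with each control period).
- grab_frame(name): name is "scene" or "top" or "wrist"; returns a dict with "color" (400x640x3 uint8, red, green, blue), "range_z" (400x640 float32, m along the optical axis (not along the pixel's ray), 0 where there is no reading), "intrinsics" (3x3 intrinsics, pixels), "world_from_camera" (4x4, takes a point from camera to world coordinates). Camera axes: x right, y up, looking along -z (the intrinsics and any distortion apply to the point x, -y, -z); pixel columns grow to the right and rows downward; lengths in m; the calibration is good to about 2 mm. A picture is of the moment at which its call begins.
- job_done(): hands the job in; it is judged then, once.
Trained networks look in the newest picture that a camera, given by its name, has taken for a name from the list of things; names that differ only in an ending like _2 or _b are one class to them, and where a whole thing is asked for, a point or a joint stands for the part that bears it (a point fixed in the world has none). Each returns a list of dicts, best first, with "p" (0 to 1); they miss things now and then, are a little off and sometimes report something else, mostly with a low value. They report only what shows in the picture. A call takes as long as a camera call.
- cut_out(camera, thing): "pixels" (400x640 bool, what is visible of it).
- place_of(camera, thing): "at" ([x, y, z] in m, in world coordinates, good to about 4 mm: a listed point, or the origin of a listed thing).
The state is a dict: "time": time; "joint_pos": joint angles; "joint_vel": joint speeds; "joint_efforts": joint torques, N m; "tool_pos": TCP position; "tool_rot": TCP orientation; "contact_force": force on the tool from outside, world axes, zero at the start; "ft_torque": the same for the moment, N m; "gripper_width": opening from 0.0 (shut) to 1.0 (fully open); "grasp_force": force on a finger pad.
Only numpy, scipy, OpenCV 4.12 (cv2) and the standard library are available. Lean on these libraries where they do the work, as an engineer would, in place of code of your own. Each camera call takes 0.05 s, during which the arm holds its last target. There are 200 camera calls.

## Working session

There is one attempt and no reset: what is moved stays moved. The work goes in short steps, Python scripts to look and compute and a tool call to move; the robot and the scene stay as the last step left them, time stands still between calls to the robot, and variables do not carry over. Pictures are saved under pics/ and viewed, at most 10 in all, crops included, and the job is handed in when it is done.

Besides the shell and the picture viewer there is one more tool, called after "Call:" as name(argument=value, ...), one argument or row to a line, values as JSON. jog_arm: Moves the arm, as the interface text tells. Shift numbers are shares of 50 cm and turn numbers shares of 1.5 rad, none past 1 either way. Its arguments: {"type":"object","properties":{"motion":{"type":"string"}},"required":["motion"]}

```bash
mkdir -p pics; ls
cat > h.py <<'E'
import numpy as np,cv2
from plant import *
def pts(f,m):
    v,u=np.nonzero(m&(f["range_z"]>0)); z=f["range_z"][v,u]; K=f["intrinsics"]
    c=np.c_[(u-K[0,2])/K[0,0]*z,-(v-K[1,2])/K[1,1]*z,-z,np.ones(len(z))]
    return (c@f["world_from_camera"].T)[:,:3]
def save(f,n): cv2.imwrite("pics/"+n,f["color"][:,:,::-1])
E
python3 - <<'E'
from h import *
print(state())
for c in ["scene","top"]:
    f=grab_frame(c); save(f,c+"0.png"); print(c,f["world_from_camera"].round(3).tolist(),f["intrinsics"].tolist())
    for t in "spatula spatula_grip rest board board_end frame rack spool flux tin".split():
        print(t,[(np.round(d["at"],4).tolist(),round(d["p"],2)) for d in place_of(c,t)[:2]])
E
```

```text
pics
{'time': 0.0, 'joint_pos': array([-1.25497506e+00,  5.33702941e-02,  1.61430018e+00, -5.72430988e-06,
        1.47597442e+00, -1.19040340e-01]), 'joint_vel': array([ 0.00065863,  0.0012201 , -0.00020042, -0.00144863,  0.00118349,
        0.00052353]), 'joint_efforts': array([ 2.42085189e-04, -3.93680799e+01, -3.70175171e+01, -1.46939415e-04,
        7.18542491e-03,  1.49207196e-06]), 'tool_pos': array([ 0.26307034, -0.56620286,  0.20645103]), 'tool_rot': array([-1.02087689e-03,  9.76454330e-01,  2.15721787e-01, -1.03632799e-04]), 'contact_force': array([-0.19879097,  0.10306478, -0.54474785]), 'ft_torque': array([ 0.02618008,  0.0505859 , -0.01412479]), 'grasp_force': 0.0, 'gripper_width': 1.00202144130468}
scene [[-0.831, -0.366, 0.419, 1.155], [0.556, -0.534, 0.637, 0.826], [-0.01, 0.762, 0.647, 0.926], [0.0, 0.0, 0.0, 1.0]] [[463.15816577969116, 0.0, 319.7102459969509], [0.0, 463.15816577969116, 197.75989230621207], [0.0, 0.0, 1.0]]
spatula [([0.4679, 0.0375, -0.0004], 0.88)]
spatula_grip [([0.4663, 0.0357, 0.0531], 0.78), ([0.5423, -0.4299, -0.0014], 0.27)]
rest [([0.4665, 0
[... 329 characters left out ...]
997, -0.081, 0.553], [-1.0, -0.0, -0.005, 0.0], [-0.005, 0.081, 0.997, 1.224], [0.0, 0.0, 0.0, 1.0]] [[406.13311032752625, 0.0, 323.2557385993538], [0.0, 406.13311032752625, 197.05639957068922], [0.0, 0.0, 1.0]]
spatula [([0.4653, 0.04, 0.0009], 0.55)]
spatula_grip [([0.4672, 0.0362, 0.0538], 0.79)]
rest [([0.4645, 0.0376, -0.0009], 0.59)]
board [([0.6644, -0.2001, 0.0386], 0.95), ([0.5548, 0.4161, 0.0028], 0.54)]
board_end [([0.7266, -0.1979, 0.0401], 0.87), ([0.4639, 0.0327, -0.001], 0.71)]
frame []
rack [([0.6603, 0.2383, 0.0013], 0.9)]
spool [([0.7882, 0.0003, 0.0025], 0.9)]
flux [([0.5558, 0.4161, 0.0021], 0.69)]
tin [([0.5376, -0.4342, -0.0044], 0.79), ([0.7883, 0.0002, 0.0013], 0.27)]
```

View pics/top0.png

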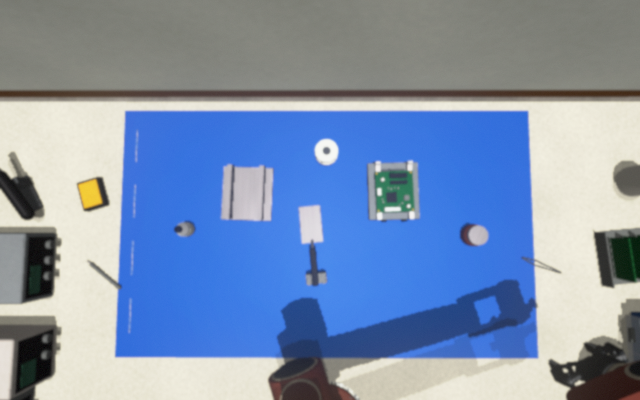

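View pics/scene0.png

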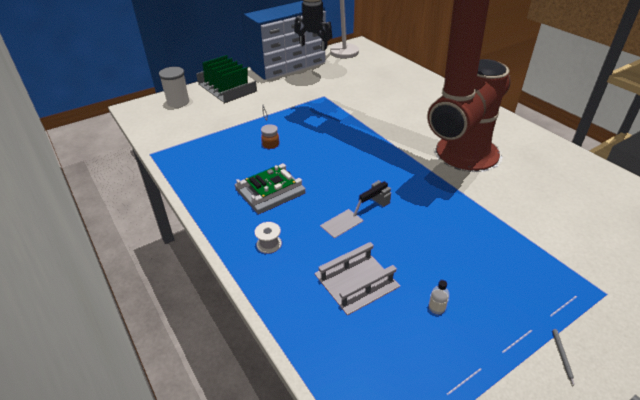

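Run:
```python
from h import *
f={c:grab_frame(c) for c in ["scene","top"]}
for c in f:
    for t in "spatula board rack frame rest".split():
        for d in cut_out(c,t)[:1]:
            P=pts(f[c],d["pixels"])
            print(c,t,round(d["p"],2),len(P),"zpct",np.percentile(P[:,2],[5,25,50,75,95]).round(4))
            for lo,hi in {"spatula":[(-.004,.012),(.056,.075)],"board":[(.036,.06)],"rack":[(.04,.056)],"frame":[(.015,.027),(.035,.045)],"rest":[(.035,.062)]}[t]:
                Q=P[(P[:,2]>lo)&(P[:,2]<hi)]
                if len(Q)<20: continue
                (cx,cy),(w,h),a=cv2.minAreaRect((Q[:,:2]*1000).astype(np.float32))
                print("   ",lo,len(Q),"rect",round(cx,1),round(cy,1),round(w,1),round(h,1),round(a,1),"medz",np.median(Q[:,2]).round(4))
```

```text
scene spatula 0.69 805 zpct [0.0023 0.0047 0.0063 0.053  0.069 ]
    -0.004 580 rect 569.1 46.4 119.3 69.4 10.0 medz 0.0054
    0.056 189 rect 451.3 35.1 101.2 22.0 5.6 medz 0.0671
scene board 0.79 872 zpct [0.0426 0.0448 0.0465 0.05   0.0556]
    0.036 865 rect 663.9 -199.5 125.6 115.6 0.7 medz 0.0465
scene rack 0.65 3384 zpct [0.005  0.0075 0.0093 0.0417 0.0532]
    0.04 868 rect 662.1 237.9 113.0 161.3 88.9 medz 0.0513
scene frame 0.76 1155 zpct [0.007  0.0206 0.0245 0.0313 0.0437]
    0.015 571 rect 669.9 -195.9 149.4 174.4 89.0 medz 0.0236
    0.035 184 rect 667.6 -200.0 173.6 113.9 0.9 medz 0.04
scene rest 0.54 259 zpct [0.0064 0.0174 0.035  0.0518 0.0591]
    0.035 128 rect 423.7 32.8 49.4 59.7 15.8 medz 0.0518
top spatula 0.56 982 zpct [-0.0003  0.0022  0.0043  0.0099  0.0675]
    -0.004 739 rect 506.3 39.0 238.1 63.5 5.2 medz 0.0032
    0.056 218 rect 449.3 32.8 101.8 17.7 4.6 medz 0.066
top board 0.9 1521 zpct [0.0395 0.0421 0.0441 0.0469 0.0537]
    0.036 1507 rect 665.3 -201.2 120.7 109.8 2.8 medz 0.0441
top rack 0.6 2592 zpct [0.0027 0.0054 0.0075 0.0116 0.0518]
    0.04 585 rect 662.2 236.9 110.2 158.2 88.0 medz 0.0502
top frame 0.63 1323 zpct [0.0178 0.0205 0.0224 0.0246 0.0408]
    0.015 1095 rect 667.6 -201.7 173.6 150.7 1.6 medz 0.022
    0.035 148 rect 669.1 -202.2 165.9 109.0 1.3 medz 0.0398
top rest 0.48 169 zpct [0.0158 0.0419 0.046  0.0562 0.0598]
    0.035 150 rect 414.7 26.8 29.5 58.9 6.3 medz 0.0521
```

The overhead view shows the rack at about (247,193), the spool (326,151), the board on its frame (394,192), the spatula (312,240) with its rest (315,279), the bottle (184,228) and the jar (475,235). The scene view agrees, with the board's sockets at its far end (+x). I'll move above the spatula next and look from close by.

```bash
cat >> h.py <<'E'
from scipy.spatial.transform import Rotation as R
def rot():
    q=state()["tool_rot"]; return R.from_quat([q[1],q[2],q[3],q[0]])
def go(x,y,z,yaw):
    s=state(); r=rot(); t=R.from_euler("z",yaw)*R.from_euler("x",np.pi)
    print("shift",(r.inv().apply(np.array([x,y,z])-s["tool_pos"])/.5).round(4),"turn",((r.inv()*t).as_rotvec()/1.5).round(4),
      "t",round(s["time"],2),"pos",s["tool_pos"].round(4),"F",s["contact_force"].round(1))
E
python3 -c "
from h import *
go(.467,.036,.19,.085)"
```

```text
shift [ 0.8774 -0.9218  0.0354] turn [-1.000e-04 -0.000e+00  2.332e-01] t 1.7 pos [ 0.2632 -0.5668  0.2077] F [-0.1 -0.2  0.2]
```

Call:
jog_arm(
  motion="100 0.1 -0.1 0 0 0 0.05; 100 0.2 -0.2 0.01 0 0 0.1; 100 0.28 -0.29 0.02 0 0 0.15; 100 0.36 -0.38 0.03 0 0 0.2; 100 0.44 -0.46 0.035 0 0 0.233",
)

```text
time: 2.33
tool_pos: [0.364, -0.2698, 0.1904]
tool_rot: [0.0, 0.999, 0.041, 0.0]
contact_force: [0.9, -0.1, -0.3]
gripper_width: 1.002
grasp_force: 0.0
```

```bash
python3 -c "
from h import *
go(.467,.036,.19,.085)"
```

```text
shift [ 0.256  -0.5924  0.0009] turn [ 0.0002 -0.0004 -0.0014] t 2.33 pos [ 0.364  -0.2698  0.1904] F [ 0.9 -0.1 -0.3]
```

Call:
jog_arm(
  motion="100 0.05 -0.12 0 0 0 0; 100 0.1 -0.24 0 0 0 0; 100 0.15 -0.36 0 0 0 0; 100 0.2 -0.48 0 0 0 0; 100 0.255 -0.59 0 0 0 0",
)

```text
time: 2.95
tool_pos: [0.4628, 0.0268, 0.1911]
tool_rot: [0.0, 0.999, 0.043, 0.001]
contact_force: [1.8, -0.6, 0.0]
gripper_width: 1.002
grasp_force: 0.0
```

```bash
cat > look.py <<'E'
from h import *
import sys
def rects(c,spec,name=None):
    f=grab_frame(c)
    if name: save(f,name)
    for t,lo,hi in spec:
        d=cut_out(c,t)
        if not d: print(c,t,"none"); continue
        P=pts(f,d[0]["pixels"]); Q=P[(P[:,2]>lo)&(P[:,2]<hi)]
        if len(Q)<20: print(c,t,"few",np.percentile(P[:,2],[5,50,95]) if len(P) else 0); continue
        (cx,cy),(w,h),a=cv2.minAreaRect((Q[:,:2]*1000).astype(np.float32))
        print(c,t,round(d[0]["p"],2),len(Q),"c",round(cx,1),round(cy,1),"size",round(w,1),round(h,1),"ang",round(a,1),"medz",np.median(Q[:,2]).round(4))
E
python3 - <<'E'
from look import *
go(.467,.036,.19,.085)
rects("wrist",[("spatula",-.005,.012),("spatula",.056,.075),("rest",.035,.062)],"w1.png")
for t in ["spatula","spatula_grip","rest"]: print(t,[(np.round(d["at"],4).tolist(),round(d["p"],2)) for d in place_of("wrist",t)[:2]])
E
```

```text
shift [ 0.0099 -0.0175  0.0021] turn [ 0.0004 -0.0011  0.0003] t 2.95 pos [0.4628 0.0268 0.1911] F [ 1.8 -0.6  0. ]
wrist spatula 0.57 7113 c 542.3 42.6 size 159.0 65.7 ang 5.4 medz 0.0034
wrist spatula 0.57 1978 c 447.9 34.6 size 104.4 17.7 ang 4.8 medz 0.0662
wrist rest 0.95 1145 c 413.8 28.6 size 30.1 59.3 ang 6.4 medz 0.0524
spatula [([0.4664, 0.0374, 0.0024], 0.65)]
spatula_grip [([0.4624, 0.0335, 0.0515], 0.94)]
rest [([0.466, 0.0377, 0.0037], 0.58)]
```

View pics/w1.png

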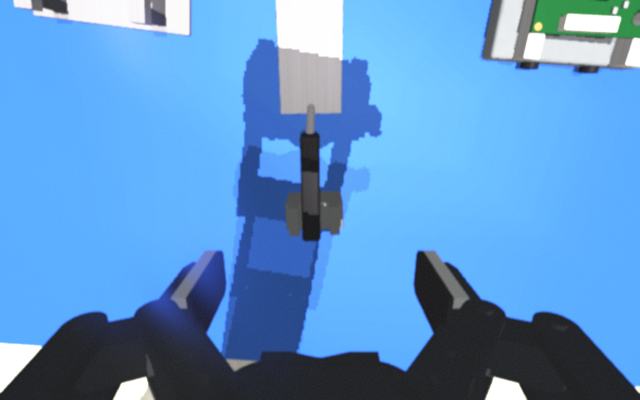

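The wrist view shows the handle around (311,185), midway between the open fingers, and the rest at (314,213). The heights fit the text: handle top 66 mm, blade 3 mm. Next I go down to the grip.

```bash
python3 -c "
from h import *
go(.466,.0355,.035,.09)"
```

```text
shift [ 0.0095 -0.0231  0.3111] turn [ 0.0002  0.     -0.0044] t 3.3 pos [0.4622 0.0237 0.1905] F [ 0.  -1.  -0.4]
```

Call:
jog_arm(
  motion="100 0.0095 -0.023 0.08 0 0 -0.0045; 100 0.0095 -0.023 0.16 0 0 -0.0045; 100 0.0095 -0.023 0.24 0 0 -0.0045; 100 0.0095 -0.023 0.29 0 0 -0.0045; 100 0.0095 -0.023 0.311 0 0 -0.0045",
)

```text
time: 3.92
tool_pos: [0.4648, 0.0353, 0.0334]
tool_rot: [-0.0, 0.999, 0.045, -0.001]
contact_force: [-0.1, 0.2, -0.6]
gripper_width: 0.996
grasp_force: 0.0
```

Call:
jog_arm(
  motion="100 0 0 0 0 0 0; 40 0 0 0 0 0 0; 0 0 0 0 0 0 0; 0 0 0 0 0 0 0; 0 0 0 0 0 0 0",
)

```text
time: 4.55
tool_pos: [0.4667, 0.0366, 0.0358]
tool_rot: [0.0, 0.999, 0.046, 0.0]
contact_force: [-1.3, -0.8, -1.1]
gripper_width: 0.182
grasp_force: 59.4
```

Call:
jog_arm(
  motion="0 0 0 0 0 0 0; 0 0 0 0 0 0 0; 0 0 0 0 0 0 0; 0 0 0 0 0 0 0; 0 0 0 0 0 0 0",
)

```text
time: 5.18
tool_pos: [0.4667, 0.0365, 0.0357]
tool_rot: [0.0, 0.999, 0.046, 0.0]
contact_force: [-1.1, -1.7, 5.2]
gripper_width: 0.185
grasp_force: 59.9
```

```bash
python3 -c "
from h import *
go(.44,-.2,.035+.1,.0)
print(rot().as_matrix()[:2,0],state()['gripper_width'])"
```

```text
shift [-0.0964  0.4662 -0.1986] turn [ 0.0002 -0.0006  0.0614] t 5.17 pos [0.4667 0.0365 0.0357] F [-1.1 -1.7  5.2]
[0.99576147 0.09196975] 0.18514748273402376
```

Call:
jog_arm(
  motion="0 0 0 -0.04 0 0 0; 0 0 0 -0.1 0 0 0; 0 0 0 -0.18 0 0 0; 0 0 0 -0.24 0 0 0; 0 0 0 -0.26 0 0 0",
)

```text
time: 5.8
tool_pos: [0.4667, 0.0367, 0.1662]
tool_rot: [0.0, 0.999, 0.046, 0.001]
contact_force: [1.4, 0.7, -1.9]
gripper_width: 0.182
grasp_force: 59.1
```

```bash
python3 -c "
from h import *
go(.40,-.2,.165,.022)"
```

```text
shift [-0.1765  0.4591  0.002 ] turn [ 0.     -0.0014  0.0468] t 5.8 pos [0.4667 0.0367 0.1662] F [ 1.4  0.7 -1.9]
```

Call:
jog_arm(
  motion="0 -0.04 0.1 0 0 0 0.01; 0 -0.08 0.2 0 0 0 0.02; 0 -0.12 0.3 0 0 0 0.03; 0 -0.155 0.4 0 0 0 0.04; 0 -0.1765 0.459 0 0 0 0.047",
)

```text
time: 6.42
tool_pos: [0.3976, -0.2013, 0.1628]
tool_rot: [-0.001, 1.0, 0.01, -0.001]
contact_force: [-0.7, -0.0, -1.9]
gripper_width: 0.185
grasp_force: 59.3
```

Run:
```python
from look import *
for k in range(3): grab_frame("top")
rects("wrist",[("spatula",.1,.16),("spatula",.16,.25),("board",.036,.06),("frame",.015,.027),("frame",.035,.045)],"w2.png")
rects("top",[("board",.036,.06),("frame",.015,.027),("rack",.04,.056)])
rects("scene",[("board",.036,.06),("frame",.015,.027),("rack",.04,.056)])
for t in ["board","board_end","frame"]: print(t,[(np.round(d["at"],4).tolist(),round(d["p"],2)) for d in place_of("wrist",t)[:1]])
go(.40,-.2,.165,.022)
```

```text
wrist spatula 0.9 15400 c 480.5 -199.3 size 80.4 64.1 ang 1.1 medz 0.1302
wrist spatula 0.9 6506 c 392.2 -200.8 size 101.3 17.8 ang 1.0 medz 0.1934
wrist board none
wrist frame none
wrist frame none
top board 0.9 1531 c 667.5 -201.2 size 121.8 110.4 ang 2.2 medz 0.0441
top frame 0.65 1124 c 667.0 -202.3 size 174.2 151.9 ang 0.1 medz 0.0218
top rack 0.7 594 c 662.4 236.4 size 109.9 158.2 ang 88.3 medz 0.0499
scene board 0.85 913 c 663.4 -200.3 size 125.3 116.9 ang 0.6 medz 0.0466
scene frame 0.68 572 c 669.7 -201.5 size 172.4 157.8 ang 1.6 medz 0.0235
scene rack 0.61 886 c 661.3 237.8 size 112.7 162.3 ang 87.9 medz 0.0512
board []
board_end []
frame []
shift [ 0.0012 -0.      0.0001] turn [-0.     -0.     -0.0003] t 7.42 pos [ 0.3994 -0.2     0.1651] F [-0.6  0.6 -2.5]
```

View pics/w2.png

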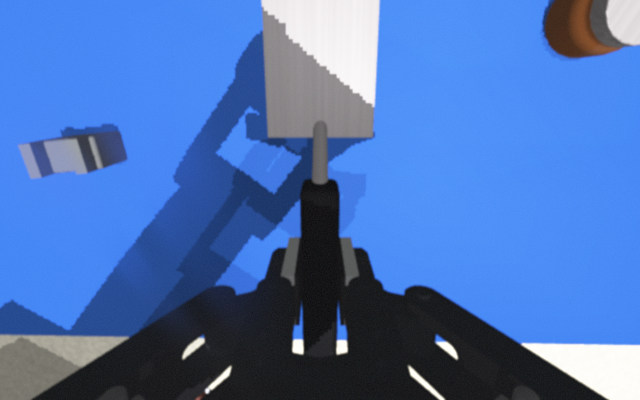

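The wrist view shows the blade at the top centre (262–378), level and square to the gripper, with the grip secure. I'll go down in front of the frame.

Call:
jog_arm(
  motion="0 0 0.005 0.04 0 0 0; 0 0 0.01 0.09 0 0 0; 0 0.001 0.0135 0.14 0 0 0; 0 0.001 0.0135 0.18 0 0 0; 0 0.001 0.0135 0.2 0 0 0",
)

```text
time: 8.05
tool_pos: [0.3994, -0.2064, 0.0638]
tool_rot: [-0.001, 1.0, 0.011, -0.001]
contact_force: [0.3, -0.4, -1.0]
gripper_width: 0.187
grasp_force: 59.2
```

```bash
cat > blade.py <<'E'
from h import *
def blade(c="wrist",lo=0,hi=.02):
    f=grab_frame(c); d=cut_out(c,"spatula")
    P=pts(f,d[0]["pixels"]); z0=state()["tool_pos"][2]-.0357
    Q=P[(P[:,2]>z0-.012)&(P[:,2]<z0+.014)]
    s=state()["tool_pos"]; u=rot().as_matrix()[:2,0]; q=(Q[:,:2]-s[:2]); a=q@u; Q=Q[a>.062];q=q[a>.062];a=a[a>.062]
    b=q@np.array([-u[1],u[0]])
    k=np.polyfit(a,Q[:,2],1); kb=np.polyfit(b,Q[:,2],1)
    print(c,"blade pitch",k[0].round(4),"roll",kb[0].round(4),"top z at x=.1:",np.polyval(k,.1).round(4),"expected",(z0+.003).round(4),"x range",a.min().round(3),a.max().round(3),"y range",np.percentile(b,[1,99]).round(4))
    return f
E
python3 - <<'E'
from blade import *
f=blade("wrist"); save(f,"w3.png"); blade("scene"); blade("top")
go(.40,-.2068,.065,.022)
E
```

```text
wrist blade pitch -0.0045 roll -0.0031 top z at x=.1: 0.031 expected 0.0313 x range 0.062 0.123 y range [-0.032   0.0307]
scene blade pitch 0.033 roll 0.1056 top z at x=.1: 0.0189 expected 0.033 x range 0.364 0.414 y range [0.1918 0.2253]
top blade pitch -0.0008 roll -0.0016 top z at x=.1: 0.033 expected 0.0335 x range 0.062 0.159 y range [-0.0324  0.0306]
shift [-0.0015 -0.0011  0.0024] turn [ 0.0009 -0.0011 -0.0003] t 8.35 pos [ 0.4008 -0.2073  0.0662] F [ 0.9 -0.3 -1.6]
```

View pics/w3.png

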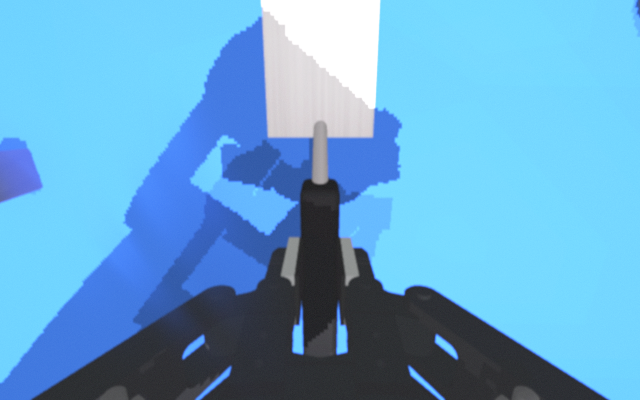

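The picture shows the blade straight ahead and clear of everything. The fit gives it level within 0.005 rad, with its tip at 159 mm, so I can insert it.

Call:
jog_arm(
  motion="0 0.02 -0.001 0.002 0 0 0; 0 0.05 -0.001 0.002 0 0 0; 0 0.09 -0.001 0.002 0 0 0; 0 0.12 -0.001 0.002 0 0 0; 0 0.13 -0.001 0.002 0 0 0",
)

```text
time: 8.98
tool_pos: [0.4662, -0.2048, 0.0641]
tool_rot: [-0.0, 1.0, 0.011, -0.0]
contact_force: [-0.1, -0.1, -2.3]
gripper_width: 0.186
grasp_force: 59.3
```

Call:
jog_arm(
  motion="0 0.03 0 0 0 0 0; 0 0.07 0 0 0 0 0; 0 0.11 0 0 0 0 0; 0 0.14 0 0 0 0 0; 0 0.153 0 0 0 0 0",
)

```text
time: 9.6
tool_pos: [0.5422, -0.2032, 0.064]
tool_rot: [0.0, 1.0, 0.011, -0.0]
contact_force: [0.3, -0.7, -1.3]
gripper_width: 0.184
grasp_force: 59.3
```

Run:
```python
from look import *
f=rects("top",[("board",.036,.06),("spatula",.08,.12)],"t3.png")
rects("scene",[("board",.036,.06)])
go(.543,-.2037,.065,.022); u=rot().as_matrix()[:,0]; print(u)
im=cv2.imread("pics/t3.png")[130:290,310:460]; cv2.imwrite("pics/t3c.png",cv2.resize(im,None,fx=3.7,fy=3.7))
```

```text
top board 0.63 1443 c 665.8 -201.6 size 120.2 110.7 ang 2.0 medz 0.044
top spatula 0.7 38 c 484.5 -207.1 size 13.4 23.4 ang 63.4 medz 0.0946
scene board 0.58 916 c 662.4 -201.4 size 127.3 116.5 ang 1.3 medz 0.0465
shift [ 0.0041  0.0012 -0.0023] turn [-0.0002  0.0004 -0.0004] t 9.85 pos [ 0.5409 -0.2031  0.0638] F [ 0.7 -0.3 -2. ]
[ 9.99771902e-01  2.13474797e-02 -6.55113884e-04]
```

View pics/t3c.png

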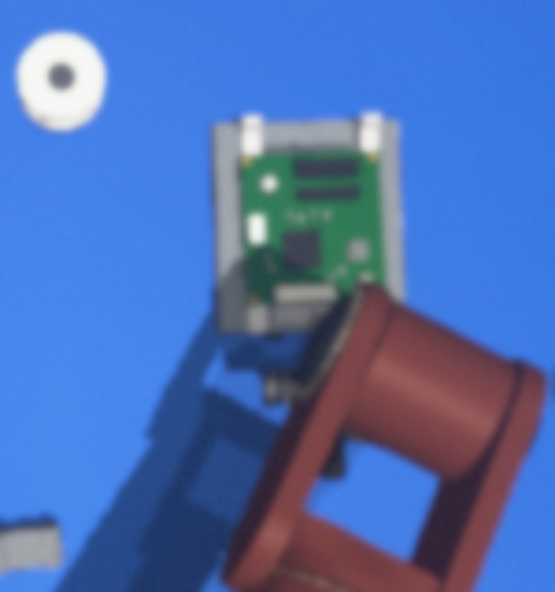

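The crop shows the board unmoved, with the two sockets at the far end (325,175). No contact forces showed, so I'll lift gently.

Call:
jog_arm(
  motion="0 0 0 -0.008 0 0 0; 0 0 0 -0.014 0 0 0; 0 0 0 -0.018 0 0 0; 0 0 0 -0.022 0 0 0; 0 0 0 -0.026 0 0 0",
)

```text
time: 10.48
tool_pos: [0.5412, -0.2031, 0.0769]
tool_rot: [-0.0, 1.0, 0.011, -0.0]
contact_force: [-0.3, 0.7, -3.6]
gripper_width: 0.185
grasp_force: 59.2
```

Call:
jog_arm(
  motion="0 0 0 -0.008 0 0 0; 0 0 0 -0.02 0 0 0; 0 0 0 -0.04 0 0 0; 0 0 0 -0.06 0 0 0; 0 0 0 -0.07 0 0 0",
)

```text
time: 11.1
tool_pos: [0.5421, -0.2035, 0.1135]
tool_rot: [0.0, 1.0, 0.011, 0.001]
contact_force: [-0.2, -0.5, -2.6]
gripper_width: 0.182
grasp_force: 59.2
```

```bash
cat > bd.py <<'E'
from h import *
def bd(z):
    s=state(); u=rot().as_matrix()[:2,0]
    for c in ["top","scene"]:
        f=grab_frame(c); d=cut_out(c,"board")
        if not d: print(c,"none"); continue
        P=pts(f,d[0]["pixels"]); Q=P[abs(P[:,2]-z)<.02]
        A=np.c_[Q[:,:2]-Q[:,:2].mean(0),np.ones(len(Q))]
        k=np.linalg.lstsq(A,Q[:,2],rcond=None)[0]
        (cx,cy),(w,h),a=cv2.minAreaRect((Q[:,:2]*1000).astype(np.float32))
        rel=(np.array([cx,cy])/1000-s["tool_pos"][:2])
        print(c,len(Q),"c",round(cx,1),round(cy,1),round(w,1),round(h,1),"ang",round(a,1),"slopes",k.round(3),"rel",(rel@u).round(4),(rel@[-u[1],u[0]]).round(4))
E
python3 - <<'E'
from bd import *
go(.543,-.2037,.2,.022)
bd(.085)
go(.543,-.2037,.2,.022)
E
```

```text
shift [ 0.002   0.0005 -0.1729] turn [ 0.0006 -0.0012 -0.0003] t 11.1 pos [ 0.5421 -0.2035  0.1135] F [-0.2 -0.5 -2.6]
top none
scene 904 c 662.8 -200.1 125.6 115.3 ang 2.1 slopes [-0.008 -0.01   0.086] rel 0.1207 0.0009
shift [ 0.0032  0.0011 -0.176 ] turn [-0.      0.0001 -0.0003] t 11.3 pos [ 0.5414 -0.2032  0.112 ] F [-0.5  0.7 -2.8]
```

The board now lies level on the blade (slopes under 0.01, top near 86 mm), about 122 mm ahead of the grip. Next I carry it across.

Run:
```python
from h import *
go(.539,.240,.14,-.03)
```

```text
shift [ 0.0143 -0.8862 -0.0559] turn [-0.      0.0001  0.0344] t 11.3 pos [ 0.5414 -0.2032  0.112 ] F [-0.5  0.7 -2.8]
```

Call:
jog_arm(
  motion="0 0 -0.006 -0.01 0 0 0; 0 0 -0.02 -0.025 0 0 0; 0 0 -0.045 -0.04 0 0 0; 0 0 -0.08 -0.05 0 0 0; 0 0 -0.12 -0.055 0 0 0",
)

```text
time: 11.92
tool_pos: [0.5404, -0.1418, 0.1402]
tool_rot: [0.0, 1.0, 0.011, 0.0]
contact_force: [-0.7, 0.6, -2.7]
gripper_width: 0.182
grasp_force: 59.2
```

Call:
jog_arm(
  motion="0 0.001 -0.042 0 0 0 0; 0 0.001 -0.084 0 0 0 0; 0 0.002 -0.126 0 0 0 0; 0 0.002 -0.168 0 0 0 0; 0 0.003 -0.21 0 0 0 0",
)

```text
time: 12.55
tool_pos: [0.5393, -0.0367, 0.1394]
tool_rot: [-0.0, 1.0, 0.011, -0.0]
contact_force: [-0.3, -0.5, -3.2]
gripper_width: 0.186
grasp_force: 59.2
```

Call:
jog_arm(
  motion="0 0.001 -0.042 0 0 0 0.004; 0 0.002 -0.084 0 0 0 0.008; 0 0.003 -0.126 0 0 0 0.012; 0 0.004 -0.168 0 0 0 0.016; 0 0.005 -0.21 0 0 0 0.02",
)

```text
time: 13.18
tool_pos: [0.5394, 0.0683, 0.1394]
tool_rot: [-0.0, 1.0, -0.004, -0.0]
contact_force: [-0.4, 0.3, -3.7]
gripper_width: 0.183
grasp_force: 59.2
```

Call:
jog_arm(
  motion="0 0 -0.042 0 0 0 0.004; 0 0 -0.084 0 0 0 0.008; 0 0 -0.124 0 0 0 0.012; 0 0 -0.158 0 0 0 0.014; 0 0 -0.186 0 0 0 0.014",
)

```text
time: 13.8
tool_pos: [0.5403, 0.161, 0.1395]
tool_rot: [0.0, 1.0, -0.015, -0.0]
contact_force: [-1.0, 0.2, -2.9]
gripper_width: 0.188
grasp_force: 59.2
```

Run:
```python
from h import *
go(.539,.240,.14,-.03)
```

```text
shift [-0.0072 -0.1579 -0.001 ] turn [0.     0.0001 0.0006] t 13.8 pos [0.5403 0.161  0.1395] F [-1.   0.2 -2.9]
```

Call:
jog_arm(
  motion="0 -0.003 -0.038 0 0 0 0; 0 -0.005 -0.076 0 0 0 0; 0 -0.006 -0.112 0 0 0 0; 0 -0.006 -0.136 0 0 0 0; 0 -0.006 -0.148 0 0 0 0",
)

```text
time: 14.42
tool_pos: [0.5396, 0.2347, 0.1395]
tool_rot: [0.0, 1.0, -0.014, -0.0]
contact_force: [-0.1, -0.4, -3.0]
gripper_width: 0.185
grasp_force: 59.2
```

Run:
```python
from bd import *
from look import rects
bd(.115)
rects("top",[("rack",.04,.056)],"t4.png")
rects("scene",[("rack",.04,.056)],"s4.png")
for c in ["top","scene"]:
  for t in ["board","board_end","rack"]: print(c,t,[(np.round(d["at"],4).tolist(),round(d["p"],2)) for d in place_of(c,t)[:1]])
go(.539,.240,.14,-.03)
```

```text
top 1695 c 662.8 230.5 111.1 120.3 ang 89.8 slopes [-0.007 -0.002  0.11 ] rel 0.1233 -0.0006
scene 1730 c 661.8 230.7 113.5 121.7 ang 88.5 slopes [-0.008 -0.011  0.112] rel 0.1222 -0.0004
top rack none
scene rack 0.72 594 c 661.3 238.6 size 111.3 161.5 ang 87.6 medz 0.0512
top board [([0.6604, 0.2321, 0.106], 0.94)]
top board_end [([0.7211, 0.2304, 0.1001], 0.61)]
top rack []
scene board [([0.6606, 0.2276, 0.1073], 0.74)]
scene board_end [([0.7275, 0.2308, 0.103], 0.86)]
scene rack [([0.6615, 0.2408, -0.0008], 0.91)]
shift [-0.0017 -0.0125 -0.0009] turn [-0.      0.      0.0002] t 15.12 pos [0.5396 0.2338 0.1395] F [-0.1 -0.3 -3.3]
```

The board sits level 7 mm short in y. I'll correct that and lower it slowly; touchdown is expected after 57 mm.

Call:
jog_arm(
  motion="0 0 -0.007 0.01 0 0 0; 0 0 -0.0135 0.03 0 0 0; 0 -0.001 -0.0135 0.055 0 0 0; 0 -0.001 -0.0135 0.075 0 0 0; 0 -0.001 -0.0135 0.085 0 0 0",
)

```text
time: 15.75
tool_pos: [0.5386, 0.2404, 0.0955]
tool_rot: [0.0, 1.0, -0.015, -0.001]
contact_force: [0.0, 0.1, -3.1]
gripper_width: 0.181
grasp_force: 59.2
```

Run:
```python
from bd import *
bd(.07)
go(.539,.240,.0727,-.03)
```

```text
top 1544 c 661.8 236.1 111.2 119.4 ang 89.2 slopes [-0.008 -0.004  0.066] rel 0.1233 -0.0006
scene 1721 c 656.8 236.8 112.9 132.1 ang 88.3 slopes [-0.009 -0.008  0.068] rel 0.1183 -0.0001
shift [-0.0011  0.0013  0.0491] turn [-0.0001 -0.0003  0.0003] t 15.95 pos [0.5396 0.2407 0.0972] F [-0.5 -0.5 -2.8]
```

Call:
jog_arm(
  motion="0 0 -0.001 0.007 0 0 0; 0 0 -0.001 0.014 0 0 0; 0 0 -0.001 0.02 0 0 0; 0 0 -0.001 0.025 0 0 0; 0 0 -0.001 0.03 0 0 0",
)

```text
time: 16.58
tool_pos: [0.5396, 0.2412, 0.0821]
tool_rot: [-0.0, 1.0, -0.015, 0.0]
contact_force: [-0.2, -0.2, -2.3]
gripper_width: 0.184
grasp_force: 59.3
```

Call:
jog_arm(
  motion="0 0 0 0.005 0 0 0; 0 0 0 0.01 0 0 0; 0 0 0 0.015 0 0 0; 0 0 0 0.02 0 0 0; 0 0 0 0.022 0 0 0",
)

```text
time: 17.2
tool_pos: [0.5392, 0.2411, 0.0708]
tool_rot: [0.0, 1.0, -0.015, -0.0]
contact_force: [0.4, -0.6, -1.9]
gripper_width: 0.186
grasp_force: 59.3
```

Run:
```python
from bd import *
bd(.055)
go(.539,.240,.0707,-.03)
```

```text
top 1479 c 665.9 237.2 110.5 120.4 ang 88.8 slopes [ 0.01  -0.004  0.055] rel 0.1267 -0.0002
scene 1656 c 662.1 238.1 112.5 122.3 ang 88.8 slopes [ 0.008 -0.005  0.057] rel 0.1229 0.0006
shift [-0.0007  0.0023  0.0008] turn [-0.     -0.0001  0.0004] t 17.4 pos [0.5394 0.2411 0.0711] F [-0.3  0.2 -1.4]
```

The board rests on the rails within about 4 mm of centre, and the blade is 11 mm below it. I'll draw the blade out.

Call:
jog_arm(
  motion="0 -0.015 0 0 0 0 0; 0 -0.045 0 0 0 0 0; 0 -0.085 0 0 0 0 0; 0 -0.125 0 0 0 0 0; 0 -0.15 0 0 0 0 0",
)

```text
time: 18.02
tool_pos: [0.4626, 0.2433, 0.0708]
tool_rot: [0.0, 1.0, -0.014, -0.0]
contact_force: [-0.3, 0.4, -1.9]
gripper_width: 0.182
grasp_force: 59.3
```

Call:
jog_arm(
  motion="0 -0.035 0 0 0 0 0; 0 -0.07 0 0 0 0 0; 0 -0.1 0 0 0 0 0; 0 -0.12 0 0 0 0 0; 0 -0.125 0 0 0 0 0",
)

```text
time: 18.65
tool_pos: [0.4015, 0.2453, 0.0711]
tool_rot: [-0.0, 1.0, -0.015, 0.0]
contact_force: [0.0, -0.7, -1.9]
gripper_width: 0.189
grasp_force: 59.3
```

Run:
```python
from bd import *
bd(.055)
go(.4667,.0365,.0357+.1,.092)
```

```text
top 1495 c 663.6 236.6 117.2 111.4 ang 0.0 slopes [ 0.012 -0.001  0.055] rel 0.2623 -0.0011
scene 1672 c 661.7 237.3 112.9 121.2 ang 89.1 slopes [ 0.007 -0.006  0.057] rel 0.2604 -0.0004
shift [ 0.141   0.4134 -0.1289] turn [-0.0001 -0.0004 -0.0811] t 18.85 pos [0.4024 0.2452 0.0713] F [-0.2 -0.5 -1.3]
```

Call:
jog_arm(
  motion="0 0 0 -0.05 0 0 0; 0 0 0 -0.13 0 0 0; 0 0.03 0.08 -0.13 0 0 -0.02; 0 0.07 0.19 -0.13 0 0 -0.04; 0 0.1 0.29 -0.13 0 0 -0.06",
)

```text
time: 19.48
tool_pos: [0.4486, 0.0971, 0.1365]
tool_rot: [0.0, 1.0, 0.031, 0.001]
contact_force: [1.6, -0.7, -2.1]
gripper_width: 0.182
grasp_force: 59.4
```

Call:
jog_arm(
  motion="0 0.02 0.07 0 0 0 -0.01; 0 0.04 0.12 0 0 0 -0.02; 0 0.04 0.12 0 0 0 -0.02; 0 0.04 0.12 0 0 0 -0.02; 0 0.04 0.12 0 0 0 -0.02",
)

```text
time: 20.1
tool_pos: [0.4709, 0.0409, 0.1359]
tool_rot: [-0.0, 0.999, 0.046, -0.0]
contact_force: [-0.7, -0.4, -1.5]
gripper_width: 0.181
grasp_force: 59.4
```

Run:
```python
from blade import *
blade("wrist"); blade("top")
go(.4667,.0365,.0357,.092)
```

```text
wrist blade pitch -0.0035 roll -0.0046 top z at x=.1: 0.1032 expected 0.1033 x range 0.062 0.123 y range [-0.0318  0.0307]
top blade pitch 0.0004 roll -0.0032 top z at x=.1: 0.1033 expected 0.1034 x range 0.062 0.159 y range [-0.0327  0.0297]
shift [-0.0095  0.0075  0.2007] turn [-0.     -0.0001 -0.0003] t 20.3 pos [0.4711 0.0407 0.1361] F [ 0.2 -0.3 -2.2]
```

Call:
jog_arm(
  motion="0 -0.0095 0.0075 0.01 0 0 0; 0 -0.0095 0.0075 0.04 0 0 0; 0 -0.0095 0.0075 0.08 0 0 0; 0 -0.0095 0.0075 0.11 0 0 0; 0 -0.0095 0.0075 0.12 0 0 0",
)

```text
time: 20.92
tool_pos: [0.4656, 0.036, 0.0741]
tool_rot: [-0.0, 0.999, 0.045, -0.002]
contact_force: [-0.4, 0.1, -2.6]
gripper_width: 0.186
grasp_force: 59.4
```

Run:
```python
from h import *
grab_frame("top");go(.4667,.0365,.0357,.092)
```

```text
shift [ 0.0021 -0.0009  0.0771] turn [-0.0003  0.0017 -0.0011] t 20.98 pos [0.4658 0.036  0.0743] F [-0.1 -0.2 -3.3]
```

Call:
jog_arm(
  motion="0 0.001 0 0.015 0 0 0; 0 0.001 0 0.035 0 0 0; 0 0.001 0 0.055 0 0 0; 0 0.001 0 0.067 0 0 0; 0 0.001 0 0.073 0 0 0",
)

```text
time: 21.6
tool_pos: [0.467, 0.036, 0.0389]
tool_rot: [-0.0, 0.999, 0.045, -0.0]
contact_force: [-0.2, -0.4, -2.1]
gripper_width: 0.183
grasp_force: 59.4
```

Run:
```python
from h import *
grab_frame("top");go(.4667,.0365,.0357,.092)
```

```text
shift [-0.0004 -0.001   0.0062] turn [-0.0001  0.0006 -0.001 ] t 21.65 pos [0.4669 0.036  0.0388] F [ 0.2 -0.  -2. ]
```

Call:
jog_arm(
  motion="0 0 -0.001 0.002 0 0 0; 0 0 -0.001 0.004 0 0 0; 0 0 -0.001 0.006 0 0 0; 0 0 -0.001 0.006 0 0 0; 0 0 -0.001 0.006 0 0 0",
)

```text
time: 22.28
tool_pos: [0.4673, 0.0365, 0.0366]
tool_rot: [0.0, 0.999, 0.045, 0.0]
contact_force: [0.1, 1.0, -2.2]
gripper_width: 0.183
grasp_force: 59.4
```

Call:
jog_arm(
  motion="40 0 0 0 0 0 0; 100 0 0 0 0 0 0; 100 0 0 0 0 0 0; 100 0 0 0 0 0 0; 100 0 0 0 0 0 0",
)

```text
time: 22.9
tool_pos: [0.4673, 0.0364, 0.0366]
tool_rot: [0.0, 0.999, 0.045, 0.0]
contact_force: [0.0, 0.5, -0.3]
gripper_width: 1.0
grasp_force: 0.0
```

Call:
jog_arm(
  motion="100 0 0 -0.03 0 0 0; 100 0 0 -0.1 0 0 0; 100 0 0 -0.18 0 0 0; 100 0 0 -0.26 0 0 0; 100 0 0 -0.3 0 0 0",
)

```text
time: 23.52
tool_pos: [0.4686, 0.0364, 0.1903]
tool_rot: [0.0, 0.999, 0.045, 0.003]
contact_force: [1.8, -1.0, -0.1]
gripper_width: 1.001
grasp_force: 0.0
```

Run:
```python
from bd import *
from look import rects
for k in range(4): grab_frame("top")
rects("wrist",[("spatula",-.005,.012),("spatula",.056,.075),("rest",.035,.062)])
bd(.055)
f=grab_frame("scene"); cv2.imwrite("pics/end.png",cv2.resize(f["color"][150:330,220:480,::-1],None,fx=3,fy=3)); print(state()["contact_force"],state()["gripper_width"],state()["joint_vel"].round(3))
```

```text
wrist spatula 0.62 7460 c 569.1 45.2 size 110.1 64.0 ang 5.1 medz 0.0034
wrist spatula 0.62 2008 c 449.0 34.7 size 103.6 17.7 ang 5.7 medz 0.0662
wrist rest 0.83 1249 c 413.5 28.5 size 30.6 59.2 ang 6.5 medz 0.0486
top 1545 c 665.3 237.0 111.5 121.3 ang 89.5 slopes [ 0.01  -0.004  0.055] rel 0.2164 0.1817
scene 1657 c 662.2 238.8 111.4 120.9 ang 88.2 slopes [ 0.009 -0.01   0.057] rel 0.2135 0.1837
[-0.25217129 -0.09979651 -0.47296819] 1.00267280972241 [-0.001 -0.004 -0.006 -0.     0.001 -0.   ]
```

View pics/end.png

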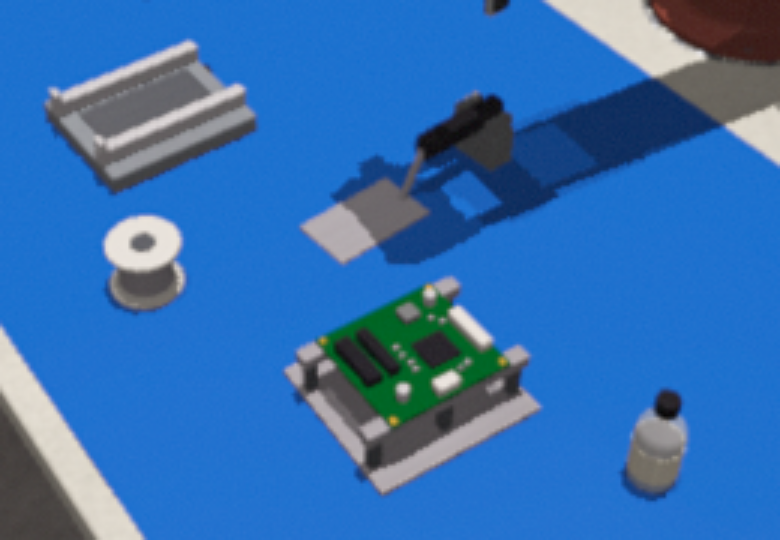

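The board lies square on the rack rails (around (410,350)) with its sockets at the far end. The spatula is home on its rest (460,120) and the gripper is clear, so I'm handing in.

```bash
python3 -c "
from plant import *
print(job_done())"
```

```text
the job is handed in; nothing more can be done
None
```

I've handed the job in, with no verdict returned: by the last camera check the board lies level, within about 4 mm of centre and the same way round on the rack, the spatula is back on its rest, and it took about 24 s of the 66 s.

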